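# Charge an air cartridge at the craft bench

### The job

First vent the line: twist the bar knob on the valve block clockwise to its stop and let go so that it springs back. Then pick up the square-bodied air cartridge, press its round coupler squarely onto the slanted filling nipple until it snaps on, and push on until the nipple's sprung sleeve is fully down. Finish while still gripping the cartridge and holding it down against that spring; leave the other things on the bench where they are.

Things in the scene. Friction and masses are not known exactly. Their poses are not given: they have to be found in the camera images.
- valve: vent valve, a fixed grey block 85 x 85 mm, 40 high, with a black bar knob on top in the middle; origin at the centre of its underside, z up
- vent_grip (a point): where to pinch the bar knob: on its vertical turning axis, 72 mm above the bench. The bar is 46 mm long along this point's x axis, 12 mm thick along its y axis, from 48 to 80 mm above the bench; under it a disc 42 mm across, its top 48 mm above the bench. The axes turn with the knob
- vent (a joint): turn of the bar knob, rad: 0 at rest, grows clockwise seen from above to a hard stop at 1.2; a spring (0.10 N m at the stop) brings it back to 0 when let go. Take it as turned to its stop above 1.1 and back below 0.1
- filler: fixed grey filling block 110 x 90 mm with a slanted aluminium top, carrying the nipple; origin at the centre of its underside, z up; at most 75 mm high without the nipple
- nipple_base (a point): foot of the steel filling nipple, on the slanted face. Its z axis is the nipple's axis, pointing outward, leaning 25 degrees from vertical towards the block's -x. The nipple is 14 mm across; round it a brass sleeve 31 mm across whose front face is 14 mm out along z, pushed down by the coupler's mouth to 6 mm out
- nipple_tip (a point): tapered tip of the nipple (6 mm across), 36 mm out along z from its foot, same axes. Three sprung balls 20 mm out from the foot stick 4 mm out of its side: they give way to the coupler's lip (about 5 N along the axis) and snap in behind it when its mouth is about 11 mm out; if let go, the coupler stays on but the spring lifts it back to about 11 mm
- sleeve (a joint): how far the brass sleeve is pushed in along the nipple, m: 0 free, 0.008 fully down on its hard stop. Its spring takes 3 N to start and 9 N fully down; the push needed rises sharply at the stop; 10 to 20 N is plenty
- cart: loose air cartridge, 0.13 to 0.19 kg, 84 mm tall, standing upright, mouth down, on the bench: a round steel coupler 35 mm across from 0 to 36 mm, above it a square aluminium body 32 x 32 mm from 34 to 84 mm, flats across its x and y axes, to be gripped at about 60 mm. Origin at the centre of its mouth end, z up along its axis
- cart_mouth (a point): centre of the cartridge's mouth (same point as its origin). The socket is 24 mm wide at the rim, narrows to 18 mm at the lip 5 mm in, then is wide again to 34 mm deep; any turn about its axis fits the nipple
- gluegun: bystander: blue hot-glue gun lying on its side, 150 x 120 mm, 36 high; origin under its barrel
- stickpot: bystander: round pot 72 mm across full of upright glue sticks, 150 mm high overall; origin at the centre of its underside
- dripdish: bystander: shallow round green dish 90 mm across, 14 high; origin at the centre of its underside
- spool: bystander: empty wooden spool standing on its end, 54 mm across, 30 high; origin at the centre of its underside
- beadjar: bystander: small jar with a steel cap, 52 mm across, 60 high; origin at the centre of its underside
- brush: bystander: brush lying flat, 150 mm long; origin near its middle
- puncher: bystander: dark steel block-shaped hole punch, 80 x 45 mm, 40 high; origin at the centre of its underside
Mind the look-alikes: they are no part of the job. What is shaped like the cart but turquoise is not meant.

How it is judged:
On the way, in this order (a step that is already met when the one before it is completed fails the run):
1. the bar knob is twisted clockwise to its stop (value of joint vent above 1.1 rad), for 0.1 s.
2. the knob is let go and has sprung back (value of joint vent below 0.1 rad and contact force between the fingers and valve below 0.2 N), for 0.1 s.
3. the cartridge's coupler is snapped onto the nipple, square to it, held by the fingers (angle between the z axis of cart and the z axis of nipple_base, either way round below 0.12 rad and x of cart_mouth in the frame of nipple_base between -0.004 and 0.004 m and y of cart_mouth in the frame of nipple_base between -0.004 and 0.004 m and z of cart_mouth in the frame of nipple_base below 0.0105 m and contact force between the fingers and cart above 1 N), for 0.1 s.
At the end, for the whole second after the job is handed in: Cartridge still gripped and seated: mouth within 4 mm of the nipple's axis and 8.5 mm of its foot, axes within 0.12 rad; sleeve held at least 6 of 8 mm down with over 4 N on the nipple; fingers clear of the filling block; knob back at rest (below 0.1 rad) (angle between the z axis of cart and the z axis of nipple_base, either way round below 0.12 rad and x of cart_mouth in the frame of nipple_base between -0.004 and 0.004 m and y of cart_mouth in the frame of nipple_base between -0.004 and 0.004 m and value of joint sleeve above 0.006 m and contact force between cart and filler above 4 N and contact force between the fingers and cart above 1 N and z of cart_mouth in the frame of nipple_base below 0.0085 m and value of joint vent below 0.1 rad and contact force between the fingers and filler below 0.2 N); the arm keeps its last pose, push and grip.
It fails at once if another thing on the bench was pushed more than 40 mm from its place (distance of any of gluegun, stickpot, dripdish, spool, beadjar, brush, puncher from where it was at the start of the episode above 0.04 m).
It also fails if it takes over 61 s, if anything falls off the work surface, if the arm or the gripper's body presses on something with over 40 N, if the wrist force passes 120 N, or if a joint passes its speed limit or range.

### The arm

A 7-joint arm with a two-finger parallel gripper is mounted at the origin on the work surface. World frame = base frame: x ahead of the robot, y to its left, z up, the work surface at z = 0. Lengths are in m, angles in rad, forces in N, time in s.
With the tool pointing down it reaches from about 0.35 to 0.9 m from the base axis. Payload 8.1 kg.
Tool frame: the origin (TCP) lies at the very end of the fingers, on their centre line; the grasp point (between the pads) lies 19 mm behind it; z points along the fingers, y is the line along which they close (so a half turn about z gives the same grasp; the last joint's range is limited). The gripper opens to 92 mm and grips with 3 to 60 N. Pads are 19 mm wide; open, the fingers measure 130 mm over their backs; the gripper's body (75 mm by 190 mm) begins 47 mm behind the grasp point.
Start: joints at [1.095, 0.434, 0.025, 1.573, -0.012, 1.134, -0.075], TCP at [0.228, -0.582, 0.19] pointing down, gripper open.
Joint ranges: [-2.62, 2.62], [-0.44, 2.09], [-1.27, 1.32], [0.08, 2.57], [-1.32, 4.46], [0.12, 2], [-2.74, 2.74]. Speed limits (rad/s): [2.22, 2.22, 3.01, 3.01, 3.14, 3.14, 3.14].

### API

Orientations are given as [roll, pitch, yaw] about the fixed x, y, z axes, in that order (R = Rz(yaw) Ry(pitch) Rx(roll)).
In Python, from plant import manip, optics gives the robot as it stands.
- The arm moves only by the tool step_arm, never from a script. Its argument "deltas" is text: rows parted by semicolons, each of 7 numbers parted by spaces: the turn, a rotation vector about the tool's x, y, z in rad, then the shift along the tool's x, y, z in m, then the opening, from -1 (shut) to 1 (fully open), so that 0 is half open. In form: rx ry rz dx dy dz jaw; .... A call has 1 to 20 rows; each row shifts and turns the commanded pose from where the row before left it, along the tool's axes as they then stand; what a row does not reach is not made up. A row lasts 1/10 s, in which the tool goes at most 50 mm and 8.59 degrees, less where a joint would pass 70% of its speed; a pose out of reach is approached as far as the arm can. A call is refused whole if a number of a shift passes 0.05 or a number of a turn 0.15, either way. A call with a gripper value outside its range is refused whole. The fingers move at their own pace and stop on an object; "force" is the grip in N (left out, the last holds). Time passes only in rows, so rows that do not move let the fingers close. It gives the time, the measured TCP pose, the force, the opening and the grip force at its end, in the units of the state.
- manip.sense(): the state, without advancing time (a new reading comes with each control period).
- optics.camera(name): name is "scene" or "top"; returns a dict with "frame" (480x640x3 uint8, red, green, blue), "depth" (480x640 float32, m along the optical axis (not along the pixel's ray), 0 where there is no reading), "camera_matrix" (3x3 intrinsics, pixels), "extrinsics" (4x4, takes a point from camera to world coordinates). Camera axes: x right, y down, z forward; pixel columns grow to the right and rows downward; lengths in m; the calibration is good to about 2 mm. A picture is of the moment at which its call begins.
- manip.hand_in(): hands the job in; it is judged then, once.
The state is a dict: "time_s": time; "q": joint angles; "dq": joint speeds; "joint_efforts": joint torques, N m; "eef_pos": TCP position; "tool_rot": TCP orientation; "contact_force": force on the tool from outside, world axes, zero at the start; "torque": the same for the moment, N m; "finger_gap": finger opening in m; "grasp_force": force on a finger pad.
Only numpy, scipy, OpenCV 4.12 (cv2) and the standard library are available. Lean on these libraries where they do the work, as an engineer would, in place of code of your own. Each camera call takes 0.05 s, during which the arm holds its last target. There are 200 camera calls.

## Working session

There is one attempt and no reset: what is moved stays moved. The work goes in short steps, Python scripts to look and compute and a tool call to move; the robot and the scene stay as the last step left them, time stands still between calls to the robot, and variables do not carry over. Pictures are saved under pics/ and viewed, at most 10 in all, crops included, and the job is handed in when it is done.

Besides the shell and the picture viewer there is one more tool, called after ">>>" as a command line: name --argument value ..., lists and objects as JSON in quotes. step_arm: Moves the arm, as the interface text tells. Its arguments: {"type":"object","properties":{"deltas":{"type":"string"},"force":{"type":"number"}},"required":["deltas"]}

```bash
mkdir -p pics; cat > h.py <<'E'
import numpy as np, cv2
from plant import manip, optics
from scipy.spatial.transform import Rotation as R
def cam(n):
    c=optics.camera(n); return c
def save(c,name,crop=None,scale=1):
    im=c["frame"][:,:,::-1]
    if crop: x0,y0,x1,y1=crop; im=im[y0:y1,x0:x1]
    cv2.imwrite("pics/"+name,cv2.resize(np.ascontiguousarray(im),None,fx=scale,fy=scale,interpolation=cv2.INTER_CUBIC))
def cloud(c):
    K=c["camera_matrix"];d=c["depth"];v,u=np.mgrid[:480,:640]
    P=np.stack([(u-K[0,2])/K[0,0]*d,(v-K[1,2])/K[1,1]*d,d],-1)
    W=P@c["extrinsics"][:3,:3].T+c["extrinsics"][:3,3]
    W[d==0]=np.nan
    return W
def ray(c,u,v,z):
    K=c["camera_matrix"];E=c["extrinsics"]
    r=E[:3,:3]@np.array([(u-K[0,2])/K[0,0],(v-K[1,2])/K[1,1],1]);o=E[:3,3]
    return o+r*(z-o[2])/r[2]
E
python3 - <<'E'
from h import *
for n in("scene","top"):
    c=cam(n);save(c,n+"0.png");np.savez(n+"0.npz",**c);print(n,c["extrinsics"].round(3).tolist(),c["camera_matrix"].round(1).tolist())
s=manip.sense();print(s)
E
```

```text
scene [[-0.885, 0.289, -0.365, 1.029], [0.465, 0.508, -0.725, 0.964], [-0.024, -0.812, -0.584, 0.872], [0.0, 0.0, 0.0, 1.0]] [[622.8, 0.0, 334.8], [0.0, 622.8, 230.9], [0.0, 0.0, 1.0]]
top [[-0.028, -0.99, 0.139, 0.403], [-0.999, 0.024, -0.036, 0.042], [0.032, -0.14, -0.99, 1.007], [0.0, 0.0, 0.0, 1.0]] [[458.5, 0.0, 311.7], [0.0, 458.5, 245.6], [0.0, 0.0, 1.0]]
{'time_s': 0.1, 'q': array([ 1.09538528,  0.43514243,  0.02499704,  1.57400378, -0.01160058,
        1.13402075, -0.07508423]), 'dq': array([-6.32889649e-05, -8.94806041e-04, -8.30778229e-04, -2.44025668e-03,
        7.10112401e-04,  7.83233448e-04, -3.50517985e-04]), 'joint_efforts': array([ 2.72914876e-03, -6.69128752e+01,  9.87849087e-01, -3.15149117e+01,
       -6.05961587e-02,  3.73395346e-02,  4.97660733e-05]), 'eef_pos': array([ 0.22739106, -0.58161131,  0.18943143]), 'tool_rot': array([-3.14017020e+00,  1.38974205e-04,  3.72736013e-01]), 'contact_force': array([ 0.41108673, -0.0185519 ,  0.56536867]), 'torque': array([-0.00727105,  0.02185534,  0.00168606]), 'grasp_force': 0.0, 'finger_gap': 0.09218984737243523}
```

View pics/scene0.png

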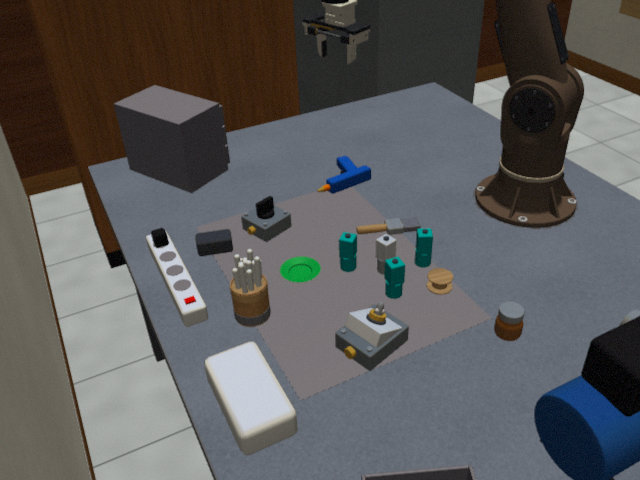

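View pics/top0.png

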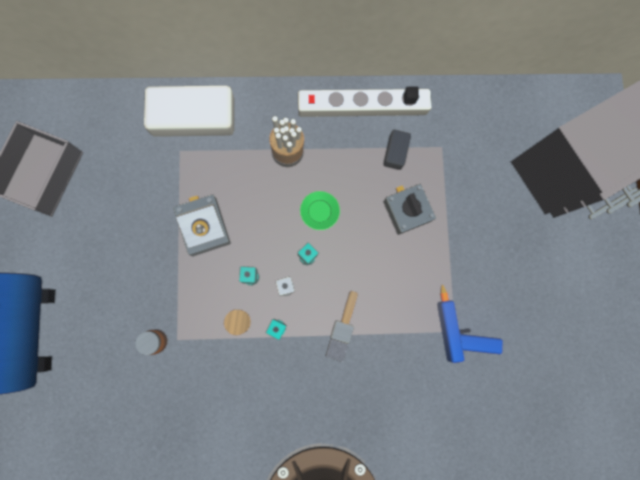

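Scene view: silver cartridge at (386,250), valve at (266,218), filler at (372,330). In the top view they are at (286,286), (410,208) and (202,225).
Could be taken for the cart: silver (286,286), turquoise (308,253), (248,275) and (276,329), top pixels. The silver one fits the description. I'll check it in one close crop and measure.

```bash
python3 - <<'E'
from h import *
t=dict(np.load("top0.npz"));s=dict(np.load("scene0.npz"))
a=t["frame"][180:300,160:330,::-1];b=t["frame"][160:250,360:460,::-1];c=s["frame"][220:370,320:450,::-1];d=s["frame"][180:250,230:310,::-1]
f=lambda x:cv2.resize(np.ascontiguousarray(x),(400,300),interpolation=cv2.INTER_CUBIC)
cv2.imwrite("pics/crop.png",np.vstack([np.hstack([f(a),f(b)]),np.hstack([f(c),f(d)])]))
T=cloud(t);S=cloud(s)
def rect(pts):
    r=cv2.minAreaRect(pts.astype(np.float32));return np.round(r[0],4),np.round(r[1],4),round(r[2],2)
for n,W in(("top",T),("scene",S)):
    def sel(c,r,z0,z1):
        m=(np.hypot(W[...,0]-c[0],W[...,1]-c[1])<r)&(W[...,2]>z0)&(W[...,2]<z1);return W[m]
    cc=ray(t,286,286,.08);vc=ray(t,410,208,.05);fc=ray(t,202,225,.05)
    p=sel(cc,.035,.079,.09);print(n,"cart",len(p),np.median(p,0),rect(p[:,:2]))
    p=sel(vc,.06,.055,.09);print("bar",len(p),np.nanmean(p,0),rect(p[:,:2]),np.percentile(p[:,2],[5,50,95]))
    p=sel(vc,.075,.034,.044);print("valve",len(p),rect(p[:,:2]))
    p=sel(fc,.09,.02,.13);print("filler",len(p),rect(p[:,:2]),np.percentile(p[:,2],[1,5,50,95,100]))
    # slanted plane fit
    best=None;rng=np.random.default_rng(0)
    q=sel(fc,.075,.035,.085)
    for _ in range(800):
        x=q[rng.choice(len(q),3,False)];nn=np.cross(x[1]-x[0],x[2]-x[0]);nn/=np.linalg.norm(nn)+1e-12
        nn*=np.sign(nn[2])
        if not .85<nn[2]<.95: continue
        k=abs((q-x[0])@nn)<.002
        if best is None or k.sum()>best.sum():best=k
    q=q[best];m=q.mean(0);nn=np.linalg.svd(q-m)[2][2];nn*=np.sign(nn[2]);print("plane",len(q),m,nn,np.degrees(np.arccos(nn[2])),np.degrees(np.arctan2(nn[1],nn[0])))
    p=sel(fc,.09,.02,.15);h=(p-m)@nn;k=h>.011;print("above plane",k.sum(),h.max(),p[k].mean(0),"tip",p[h>.03].mean(0) if (h>.03).any() else None)
E
```

```text
top cart 241 [0.45375345 0.0660794  0.0847972 ] (array([0.4533, 0.0658]), array([0.0317, 0.0316]), 13.03)
bar 204 [ 0.61617365 -0.20841312  0.07526567] (array([ 0.6174, -0.2099]), array([0.0453, 0.0137]), 21.46) [0.0581193  0.07933491 0.08296061]
valve 1078 (array([ 0.6179, -0.21  ]), array([0.0846, 0.0864]), 20.58)
filler 2287 (array([0.5967, 0.2445]), array([0.121 , 0.0906]), 17.13) [0.02397297 0.03451879 0.04721209 0.07207851 0.09321576]
plane 938 [0.57679353 0.23873049 0.05408271] [-0.38767956 -0.11700308  0.91433847] 23.888044947812705 -163.20599746452726
above plane 185 0.04036173478128741 [0.57585763 0.23731907 0.0745505 ] tip [0.56950223 0.23585218 0.0879094 ]
scene cart 164 [0.4610246  0.06998471 0.08589314] (array([0.4577, 0.0665]), array([0.0334, 0.0346]), 18.16)
bar 230 [ 0.62358262 -0.20654774  0.07213962] (array([ 0.6224, -0.2082]), array([0.0488, 0.0246]), 13.33) [0.05658072 0.0733679  0.08407401]
valve 431 (array([ 0.6224, -0.2093]), array([0.091 , 0.0909]), 18.19)
filler 2765 (array([0.6   , 0.2445]), array([0.1247, 0.0929]), 17.61) [0.02089574 0.02504768 0.04605418 0.07407452 0.09350454]
plane 592 [0.58390179 0.2454196  0.05885184] [-0.38211307 -0.11772801  0.9165859 ] 23.56804013425447 -162.8760746521292
above plane 177 0.037030963053014336 [0.58083288 0.24088013 0.07844133] tip [0.57476644 0.23771095 0.09010522]
```

View pics/crop.png

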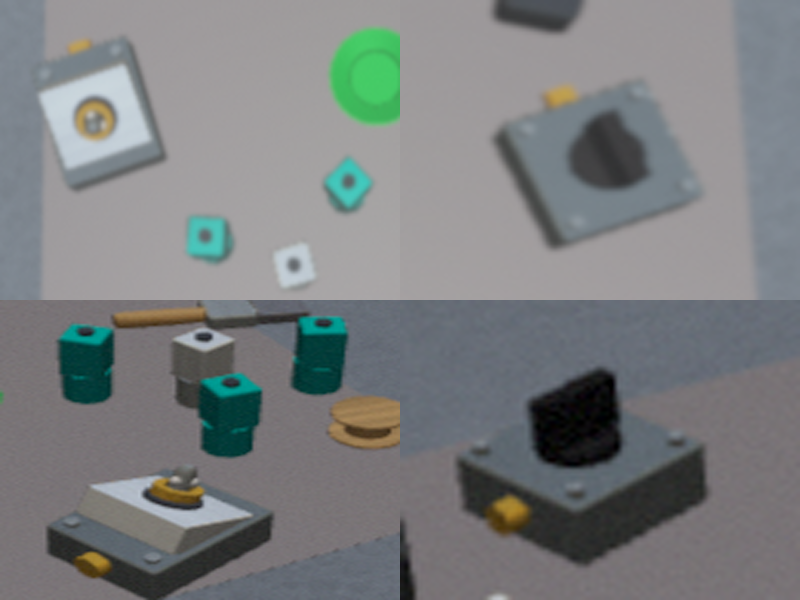

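The crop shows the silver cartridge (upper-left panel, about (293,265)) next to turquoise look-alikes, so the choice holds. The bar knob lies along about 21°, which matches the present tool yaw. Moving above the valve.

>>> step_arm --deltas "0 0 0 0.025 -0.0102 0 1;0 0 0 0.025 -0.0102 0 1;0 0 0 0.025 -0.0102 0 1;0 0 0 0.025 -0.0102 0 1;0 0 0 0.025 -0.0102 0 1;0 0 0 0.025 -0.0102 0 1;0 0 0 0.025 -0.0102 0 1;0 0 0 0.025 -0.0102 0 1;0 0 0 0.025 -0.0102 0 1;0 0 0 0.025 -0.0102 0 1;0 0 0 0.025 -0.0102 0 1;0 0 0 0.025 -0.0102 0 1;0 0 0 0.025 -0.0102 0 1;0 0 0 0.025 -0.0102 0 1;0 0 0 0.025 -0.0102 0 1;0 0 0 0.025 -0.0102 0 1;0 0 0 0.025 -0.0102 0 1;0 0 0 0.025 -0.0102 0 1;0 0 0 0.025 -0.0102 0 1;0 0 0 0.025 -0.0102 0 1" --force 40

```text
time_s: 2.1
eef_pos: [0.6194, -0.2091, 0.1897]
tool_rot: [-3.141, 0.001, 0.373]
contact_force: [-0.4, -1.4, -0.3]
finger_gap: 0.0918
grasp_force: 0.0
```

>>> step_arm --deltas "0 0 0 0 0 0 1;0 0 0 0 0 0 1;0 0 0 0 0 0 1"

```text
time_s: 2.4
eef_pos: [0.6181, -0.2112, 0.1898]
tool_rot: [3.141, 0.001, 0.371]
contact_force: [-0.9, -0.2, -0.0]
finger_gap: 0.0919
grasp_force: 0.0
```

>>> step_arm --deltas "0 0 0 0 0 0.015 0.5;0 0 0 0 0 0.015 0;0 0 0 0 0 0.015 0;0 0 0 0 0 0.015 0;0 0 0 0 0 0.015 0;0 0 0 0 0 0.015 0;0 0 0 0 0 0.015 0;0 0 0 0 0 0.015 0;0 0 0 0 0 0.015 0;0 0 0 0 0 0 0;0 0 0 0 0 0 -0.5;0 0 0 0 0 0 -1;0 0 0 0 0 0 -1;0 0 0 0 0 0 -1;0 0 0 0 0 0 -1;0 0 0 0 0 0 -1;0 0 0 0 0 0 -1" --force 40

```text
time_s: 4.1
eef_pos: [0.6191, -0.2101, 0.0552]
tool_rot: [3.141, -0.0, 0.373]
contact_force: [0.1, 0.4, -0.1]
finger_gap: 0.0009
grasp_force: 0.0
```

```bash
python3 - <<'E'
from h import *
s=cam("scene");t=cam("top");print(manip.sense()["finger_gap"],manip.sense()["grasp_force"])
f=lambda x:cv2.resize(np.ascontiguousarray(x[:,:,::-1]),(400,400),interpolation=cv2.INTER_CUBIC)
cv2.imwrite("pics/v1.png",np.hstack([f(s["frame"][130:260,200:330]),f(t["frame"][140:270,350:480])]))
E
```

```text
0.00029293567541186785 0.0
```

View pics/v1.png

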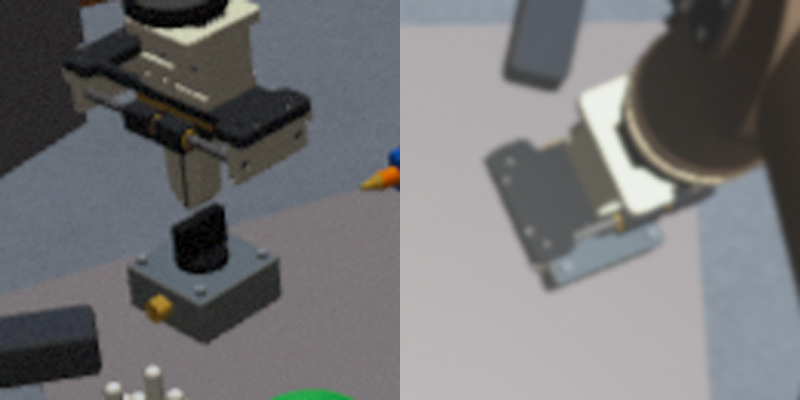

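Fingers closed with nothing between them: in the left panel the tips (190,200) appear above or behind the bar (200,230). I'll measure where they really are.

```bash
python3 - <<'E'
from h import *
s=cam("scene");W=cloud(s);x=manip.sense();print(x["eef_pos"],x["tool_rot"],x["q"])
def px(u,v): return 200+u*130/400,130+v*130/400
for u,v in((190,200),(190,180),(205,160),(175,170),(200,230),(270,180),(240,150)):
    a,b=px(u,v);print((u,v),W[int(b),int(a)].round(4))
# where TCP projects
E=s["extrinsics"];K=s["camera_matrix"];p=np.linalg.inv(E)@np.r_[x["eef_pos"],1];p=K@p[:3];print("tcp px",p[:2]/p[2])
# fingertips/gripper points: z profile near valve
m=(np.hypot(W[...,0]-.62,W[...,1]+.21)<.15)&(W[...,2]>.083)
m[:, :200]=0
q=W[m];
for z in np.arange(.085,.2,.01):
    k=q[abs(q[:,2]-z)<.005]
    if len(k):print(round(z,3),len(k),k[:,:2].min(0).round(3),k[:,:2].max(0).round(3))
E
```

```text
[ 0.61898431 -0.21002201  0.05513309] [3.14158919e+00 1.59261692e-05 3.72679424e-01] [ 0.31955013  0.61164471 -0.11340355  1.63328021  0.08297137  0.90138258
 -1.02310142]
(190, 200) [ 0.6297 -0.2038  0.1025]
(190, 180) [ 0.6289 -0.2006  0.123 ]
(205, 160) [ 0.6191 -0.1903  0.1414]
(175, 170) [ 0.6354 -0.2144  0.1257]
(200, 230) [ 0.6218 -0.2053  0.0741]
(270, 180) [ 0.5025 -0.3578 -0.0006]
(240, 150) [ 0.6165 -0.1189  0.1882]
tcp px [266.05159272 209.42983924]
0.085 32 [ 0.6   -0.223] [ 0.644 -0.195]
0.095 8 [ 0.621 -0.215] [ 0.634 -0.2  ]
0.105 38 [ 0.605 -0.225] [ 0.637 -0.19 ]
0.115 61 [ 0.604 -0.226] [ 0.638 -0.189]
0.125 68 [ 0.603 -0.225] [ 0.639 -0.188]
0.135 58 [ 0.607 -0.225] [ 0.638 -0.189]
0.145 30 [ 0.611 -0.223] [ 0.638 -0.183]
0.155 12 [ 0.587 -0.196] [ 0.627 -0.124]
0.165 190 [ 0.556 -0.297] [ 0.686 -0.116]
0.175 330 [ 0.556 -0.296] [ 0.687 -0.116]
0.185 282 [ 0.554 -0.297] [ 0.688 -0.111]
0.195 289 [ 0.556 -0.295] [ 0.689 -0.109]
```

Camera depth puts the closed tips at z≈0.10, but the state says 0.055. x and y agree. I'll check the first picture (open fingers, reported 0.19) for the same offset.

```bash
python3 - <<'E'
from h import *
for n in("scene","top"):
    s=dict(np.load(n+"0.npz"));W=cloud(s)
    m=(np.hypot(W[...,0]-.227,W[...,1]+.582)<.14)&(W[...,2]>.1)
    q=W[m];print(n,len(q))
    for z in np.arange(.15,.36,.01):
        k=q[abs(q[:,2]-z)<.005]
        if len(k):print(round(z,3),len(k),k[:,:2].min(0).round(3),k[:,:2].max(0).round(3))
    E=s["extrinsics"];K=s["camera_matrix"];p=np.linalg.inv(E)@np.r_[.2274,-.5816,.1894,1];p=K@p[:3];print("tcp px",p[:2]/p[2])
E
```

```text
scene 2193
0.23 23 [ 0.199 -0.634] [ 0.259 -0.533]
0.24 50 [ 0.198 -0.637] [ 0.263 -0.521]
0.25 62 [ 0.194 -0.643] [ 0.263 -0.517]
0.26 65 [ 0.196 -0.64 ] [ 0.264 -0.518]
0.27 65 [ 0.194 -0.644] [ 0.264 -0.516]
0.28 64 [ 0.198 -0.647] [ 0.266 -0.516]
0.29 35 [ 0.167 -0.642] [ 0.263 -0.495]
0.3 128 [ 0.167 -0.652] [ 0.296 -0.487]
0.31 231 [ 0.165 -0.65 ] [ 0.297 -0.485]
0.32 199 [ 0.164 -0.672] [ 0.298 -0.482]
0.33 226 [ 0.165 -0.657] [ 0.298 -0.476]
0.34 363 [ 0.163 -0.682] [ 0.296 -0.477]
0.35 111 [ 0.19 -0.59] [ 0.261 -0.524]
tcp px [337.2850573   72.20084196]
top 0
tcp px [653.25669489 400.94824583]
```

Both pictures show the same constant offset: the true tips sit about 43 mm above the reported TCP. I'll allow for it by reopening, going 44 mm lower and pinching again.

>>> step_arm --deltas "0 0 0 0 0 0 0;0 0 0 0 0 0 0;0 0 0 0 0 0 0;0 0 0 0 0 0 0;0 0 0 0 0 0.01 0;0 0 0 0 0 0.01 0;0 0 0 0 0 0.01 0;0 0 0 0 0 0.01 0;0 0 0 0 0 0.004 0;0 0 0 0 0 0 -0.3;0 0 0 0 0 0 -1;0 0 0 0 0 0 -1;0 0 0 0 0 0 -1;0 0 0 0 0 0 -1;0 0 0 0 0 0 -1;0 0 0 0 0 0 -1" --force 40

```text
time_s: 5.85
eef_pos: [0.6196, -0.21, 0.0118]
tool_rot: [3.141, -0.001, 0.373]
contact_force: [-0.5, -0.1, 6.9]
finger_gap: 0.0115
grasp_force: 40.8
```

>>> step_arm --deltas "0 0 0.1 0 0 -0.001 -1;0 0 0.1 0 0 0 -1;0 0 0.1 0 0 0 -1;0 0 0.1 0 0 0 -1;0 0 0.1 0 0 0 -1;0 0 0.1 0 0 0 -1;0 0 0.1 0 0 0 -1;0 0 0.1 0 0 0 -1;0 0 0.1 0 0 0 -1;0 0 0.1 0 0 0 -1;0 0 0.1 0 0 0 -1;0 0 0.08 0 0 0 -1;0 0 0 0 0 0 -1;0 0 0 0 0 0 -1"

```text
time_s: 7.25
eef_pos: [0.6196, -0.2096, 0.0119]
tool_rot: [-3.141, -0.0, -0.804]
contact_force: [4.1, -0.0, -5.6]
finger_gap: 0.0119
grasp_force: 40.8
```

```bash
python3 -c "
from h import *
s=manip.sense();print({k:np.round(v,3) for k,v in s.items()})"
```

```text
{'time_s': np.float64(7.25), 'q': array([ 0.109,  0.664,  0.209,  1.684, -0.177,  0.811, -1.978]), 'dq': array([ 0.005, -0.002, -0.006,  0.   ,  0.002,  0.001,  0.001]), 'joint_efforts': array([  0.884, -77.82 ,   6.627, -23.525,   0.359,   1.433,  -0.305]), 'eef_pos': array([ 0.62 , -0.21 ,  0.012]), 'tool_rot': array([-3.141, -0.   , -0.804]), 'contact_force': array([ 4.133, -0.022, -5.57 ]), 'torque': array([ 0.109, -1.036,  0.065]), 'grasp_force': np.float64(40.804), 'finger_gap': np.float64(0.012)}
```

>>> step_arm --deltas "0 0 0.05 0 0 0 -1;0 0 0.03 0 0 0 -1;0 0 0 0 0 0 -1;0 0 0 0 0 0 -1"

```text
time_s: 7.65
eef_pos: [0.6196, -0.2096, 0.0119]
tool_rot: [-3.141, -0.0, -0.885]
contact_force: [5.6, 0.4, -6.3]
finger_gap: 0.012
grasp_force: 41.2
```

```bash
python3 -c "
from h import *
s=manip.sense();print({k:np.round(v,3) for k,v in s.items()})"
```

```text
{'time_s': np.float64(7.65), 'q': array([ 0.095,  0.666,  0.23 ,  1.685, -0.196,  0.812, -2.043]), 'dq': array([ 0.001, -0.   , -0.002, -0.001,  0.002, -0.001,  0.003]), 'joint_efforts': array([  1.695, -78.331,   7.585, -23.248,   0.329,   1.692,  -0.469]), 'eef_pos': array([ 0.62 , -0.21 ,  0.012]), 'tool_rot': array([-3.141, -0.   , -0.885]), 'contact_force': array([ 5.635,  0.426, -6.273]), 'torque': array([ 0.112, -1.21 ,  0.434]), 'grasp_force': np.float64(41.17), 'finger_gap': np.float64(0.012)}
```

Torque jumped to 0.43 N m, so the knob is at its stop. Letting go and lifting.

>>> step_arm --deltas "0 0 0 0 0 0 0.5;0 0 0 0 0 0 1;0 0 0 0 0 0 1;0 0 0 0 0 0 1;0 0 0 0 0 0 1;0 0 0 0 0 0 1;0 0 0 0 0 0 1;0 0 0 0 0 0 1;0 0 0 0 0 -0.02 1;0 0 0 0 0 -0.02 1;0 0 0 0 0 -0.02 1;0 0 0 0 0 -0.02 1;0 0 0 0 0 -0.02 1;0 0 0 0 0 -0.02 1;0 0 0 0 0 -0.01 1;0 0 0 0 0 0 1" --force 30

```text
time_s: 9.25
eef_pos: [0.6199, -0.2105, 0.1436]
tool_rot: [-3.14, -0.002, -0.887]
contact_force: [0.7, 0.0, 0.1]
finger_gap: 0.0916
grasp_force: 0.0
```

>>> step_arm --deltas "0 0 -0.134 0 0 0 1;0 0 -0.134 0 0 0 1;0 0 -0.134 0 0 0 1;0 0 -0.134 0 0 0 1;0 0 -0.134 0 0 0 1;0 0 -0.134 0 0 0 1;0 0 -0.134 0 0 0 1;0 0 -0.134 0 0 0 1;0 0 -0.134 0 0 0 1;0 0 -0.134 0 0 0 1;0 0 -0.134 0 0 0 1;0 0 -0.134 0 0 0 1;0 0 -0.134 0 0 0 1;0 0 -0.134 0 0 0 1;0 0 -0.134 0 0 0 1;0 0 -0.134 0 0 0 1;0 0 -0.134 0 0 0 1;0 0 -0.134 0 0 0 1;0 0 -0.134 0 0 0 1;0 0 -0.134 0 0 0 1"

```text
time_s: 11.25
eef_pos: [0.6183, -0.2097, 0.1406]
tool_rot: [-3.14, -0.001, 1.798]
contact_force: [-0.6, -0.3, -0.5]
finger_gap: 0.0918
grasp_force: 0.0
```

```bash
python3 - <<'E'
from h import *
c=cam("top");W=cloud(c);s=manip.sense();print(s["eef_pos"],s["tool_rot"],s["q"].round(2))
# bar angle from scene
c2=cam("scene");V=cloud(c2)
m=(np.hypot(V[...,0]-.62,V[...,1]+.209)<.05)&(V[...,2]>.06)&(V[...,2]<.088);p=V[m][:,:2].astype(np.float32);print("bar",len(p),cv2.minAreaRect(p))
# sleeve / nipple with top: brass mask in the filler area
for n,c,o in(("top",c,(202,225)),("scene",c2,(377,314))):
    W=cloud(c)
    hsv=cv2.cvtColor(c["frame"],cv2.COLOR_RGB2HSV);b=(hsv[...,0]>10)&(hsv[...,0]<30)&(hsv[...,1]>110)
    u=np.mgrid[:480,:640];near=np.hypot(u[1]-o[0],u[0]-o[1])<22
    k=(b&near).astype(np.uint8);(cx,cy),r=cv2.minEnclosingCircle(np.argwhere(k)[:,::-1].astype(np.float32))
    q=W[k>0];print(n,k.sum(),"circ",cx,cy,r,"mean3d",q.mean(0).round(4),"ray@.0685",ray(c,cx,cy,.0685).round(4))
E
```

```text
[ 0.61821232 -0.20999994  0.14052564] [-3.13982461e+00 -1.16772864e-03  1.80623761e+00] [ 0.49  0.56 -0.38  1.53  0.22  1.1   0.3 ]
bar 204 ((0.6230164170265198, -0.2096007913351059), (0.048571355640888214, 0.019131099805235863), 16.258026123046875)
top 58 circ 199.92857360839844 227.5 7.0891852378845215 mean3d [0.5827 0.2368 0.0718] ray@.0685 [0.5781 0.2375 0.0685]
scene 124 circ 377.0 315.5 8.321758270263672 mean3d [0.586  0.2455 0.0718] ray@.0685 [0.5831 0.2414 0.0685]
```

The knob has sprung back. Moving above the silver cartridge with the jaws part open.

>>> step_arm --deltas "0 0 0 0.0255 -0.008 0 0.4;0 0 0 0.0255 -0.008 0 0.4;0 0 0 0.0255 -0.008 0 0.4;0 0 0 0.0255 -0.008 0 0.4;0 0 0 0.0255 -0.008 0 0.4;0 0 0 0.0255 -0.008 0 0.4;0 0 0 0.0255 -0.008 0 0.4;0 0 0 0.0255 -0.008 0 0.4;0 0 0 0.0255 -0.008 0 0.4;0 0 0 0.0255 -0.008 0 0.4;0 0 0 0.0255 -0.008 0 0.4;0 0 0 0.0255 -0.008 0 0.4;0 0 0 0 0 0 0.4;0 0 0 0 0 0 0.4"

```text
time_s: 12.75
eef_pos: [0.4577, 0.0675, 0.1418]
tool_rot: [-3.141, 0.0, 1.791]
contact_force: [-0.1, -0.6, -0.3]
finger_gap: 0.0642
grasp_force: 0.0
```

```bash
python3 - <<'E'
from h import *
s=manip.sense();print(s["eef_pos"],s["tool_rot"],s["q"].round(2),s["finger_gap"])
c=cam("scene");W=cloud(c);save(c,"c1.png",(300,150,460,290),4)
p=s["eef_pos"];q=W[(np.hypot(W[...,0]-p[0],W[...,1]-p[1])<.075)&(W[...,2]>.1)]
for z in np.arange(.165,.26,.01):
    k=q[abs(q[:,2]-z)<.005]
    if len(k):print(round(z,3),len(k),k[:,:2].min(0).round(3),k[:,:2].max(0).round(3))
E
```

```text
[0.45774939 0.06747496 0.14182468] [-3.14125700e+00  2.98354339e-05  1.79105738e+00] [ 0.17  0.27 -0.52  1.98  0.17  0.92 -0.22] 0.06420253072943864
0.175 2 [0.426 0.048] [0.426 0.062]
0.185 44 [0.418 0.047] [0.497 0.086]
0.195 99 [0.411 0.047] [0.51  0.089]
0.205 106 [0.41  0.048] [0.511 0.089]
0.215 100 [0.408 0.051] [0.512 0.09 ]
0.225 97 [0.406 0.05 ] [0.509 0.09 ]
0.235 54 [0.405 0.045] [0.509 0.09 ]
0.245 22 [0.412 0.046] [0.513 0.093]
0.255 158 [0.391 0.043] [0.518 0.117]
```

View pics/c1.png

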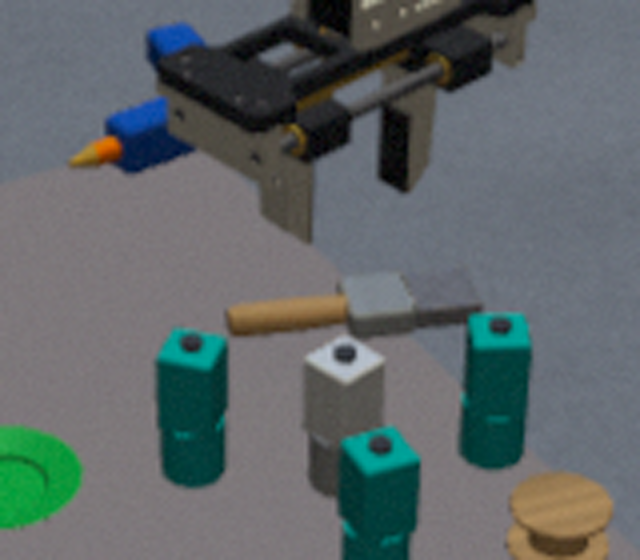

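The picture shows the open fingers straddling above the silver cartridge at (345,400), with the turquoise ones clear. I'll shift about 3 mm, descend and grip.

>>> step_arm --deltas "0 0 0 -0.0013 -0.0034 0.01 0.4;0 0 0 0 0 0.015 0.4;0 0 0 0 0 0.015 0.4;0 0 0 0 0 0.015 0.4;0 0 0 0 0 0.015 0.4;0 0 0 0 0 0.015 0.4;0 0 0 0 0 0.015 0.4;0 0 0 0 0 0.015 0.4;0 0 0 0 0 0.015 0.4;0 0 0 0 0 0.012 0.4;0 0 0 0 0 0 0.4;0 0 0 0 0 0 0.1;0 0 0 0 0 0 -0.2;0 0 0 0 0 0 -0.5;0 0 0 0 0 0 -1;0 0 0 0 0 0 -1;0 0 0 0 0 0 -1;0 0 0 0 0 0 -1" --force 40

```text
time_s: 14.6
eef_pos: [0.4553, 0.0654, 0.0005]
tool_rot: [3.141, 0.0, 1.793]
contact_force: [-1.0, -0.8, 5.8]
finger_gap: 0.032
grasp_force: 39.8
```

>>> step_arm --deltas "0 0 0 0 0 -0.02 -1;0 0 0 0 0 -0.02 -1;0 0 0 0 0 -0.02 -1;0 0 0 0 0 -0.02 -1;0 0 0 0 0 -0.02 -1;0 0 0 0 0 -0.02 -1;0 0 0 0 0 -0.02 -1;0 0 0 0 0 -0.02 -1;0 0 0 0 0 0 -1;0 0 0 0.0175 0.017 0 -1;0 0 0 0.0175 0.017 0 -1;0 0 0 0.0175 0.017 0 -1;0 0 0 0.0175 0.017 0 -1;0 0 0 0.0175 0.017 0 -1;0 0 0 0.0175 0.017 0 -1;0 0 0 0.0175 0.017 0 -1;0 0 0 0.0175 0.017 0 -1;0 0 0 0 0 0 -1"

```text
time_s: 16.4
eef_pos: [0.5569, 0.2351, 0.1583]
tool_rot: [-3.141, -0.002, 1.796]
contact_force: [-0.5, 0.1, -2.2]
finger_gap: 0.0321
grasp_force: 39.8
```

>>> step_arm --deltas "-0.0725 0.0055 0 0 0 0 -1;-0.0725 0.0055 0 0 0 0 -1;-0.0725 0.0055 0 0 0 0 -1;-0.0725 0.0055 0 0 0 0 -1;-0.0725 0.0055 0 0 0 0 -1;-0.0725 0.0055 0 0 0 0 -1;0 0 0 0 0 0 -1;0 0 0 0 0 0 -1;0 0 0 0 0 0 -1"

```text
time_s: 17.3
eef_pos: [0.5575, 0.232, 0.1602]
tool_rot: [2.707, -0.032, 1.799]
contact_force: [-0.1, -0.2, -1.9]
finger_gap: 0.0321
grasp_force: 39.8
```

```bash
cat > look.py <<'E'
from h import *
import sys
s=manip.sense();p=s["eef_pos"];Rt=R.from_euler("xyz",s["tool_rot"]).as_matrix()
n0=np.array([-np.sin(np.radians(25))*np.cos(.2985),-np.sin(np.radians(25))*np.sin(.2985),np.cos(np.radians(25))])
print("tcp",p.round(4),"toolz",Rt[:,2].round(3),"err angle",np.degrees(np.arccos(-Rt[:,2]@n0)).round(2),"F",s["contact_force"].round(1),"gap",s["finger_gap"])
c=cam("scene");W=cloud(c);save(c,sys.argv[1],(290,180,450,300),5)
# coords of cloud in tool frame, cart region below the fingers
q=(W.reshape(-1,3)-p)@Rt;q=q[np.isfinite(q).all(1)]
for z in np.arange(-.06,.021,.005):
    k=q[(abs(q[:,2]-z)<.0025)&(abs(q[:,0])<.05)&(abs(q[:,1])<.05)]
    if len(k)>2:print(z.round(3),len(k),k[:,:2].min(0).round(4),k[:,:2].max(0).round(4))
B=np.array([.584,.2397,.0573]);d=B-p;print("mouth out",(-d@n0).round(4),"tool delta to axis",(Rt.T@(d-(d@n0)*n0)).round(4))
E
python3 look.py n1.png
```

```text
tcp [0.5575 0.232  0.1602] toolz [ 0.403  0.124 -0.907] err angle 0.05 F [-0.1 -0.2 -1.9] gap 0.032071205943208794
-0.06 88 [-0.0123 -0.0332] [0.0177 0.0385]
-0.055 88 [-0.0126 -0.0295] [0.0173 0.0386]
-0.05 75 [-0.0112 -0.0299] [0.0176 0.0373]
-0.045 64 [-0.0121 -0.0256] [0.017  0.0303]
-0.04 52 [-0.0145 -0.0092] [0.017 0.028]
-0.035 55 [-0.0125 -0.0035] [0.0198 0.0216]
-0.03 54 [-0.0111 -0.0071] [0.0177 0.0223]
-0.025 52 [-0.013  -0.0087] [0.0181 0.0225]
-0.02 58 [-0.0133 -0.0082] [0.0188 0.0225]
-0.015 49 [-0.0124 -0.0057] [0.0182 0.0228]
-0.01 56 [-0.0131 -0.0127] [0.0167 0.0221]
-0.005 54 [-0.0136 -0.0017] [0.02   0.0219]
-0.0 12 [-0.0158 -0.009 ] [0.0158 0.0194]
mouth out 0.1049 tool delta to axis [-0.0018 -0.0184  0.    ]
```

View pics/n1.png

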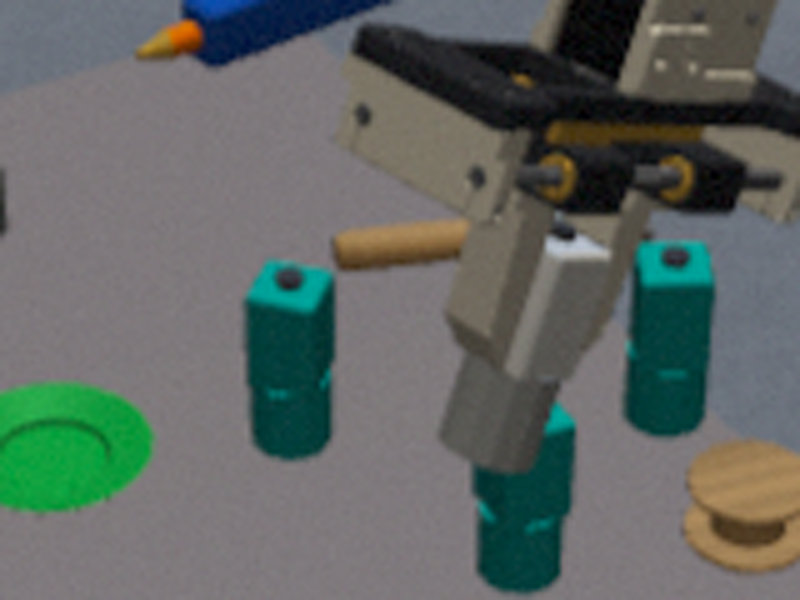

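The picture shows the cartridge held square, coupler mouth around (495,460), tilted onto the nipple's axis. In the tool frame its mouth coincides with the reported TCP. I'll approach to about 45 mm out and look once more.

>>> step_arm --deltas "0 0 0 -0.0003 -0.0046 0 -1;0 0 0 -0.0003 -0.0046 0 -1;0 0 0 -0.0003 -0.0046 0 -1;0 0 0 -0.0002 -0.0046 0 -1;0 0 0 0 0 0.01 -1;0 0 0 0 0 0.01 -1;0 0 0 0 0 0.01 -1;0 0 0 0 0 0.01 -1;0 0 0 0 0 0.01 -1;0 0 0 0 0 0.009 -1;0 0 0 0 0 0 -1;0 0 0 0 0 0 -1"

```text
time_s: 18.55
eef_pos: [0.5643, 0.2346, 0.0988]
tool_rot: [2.707, -0.032, 1.8]
contact_force: [-0.3, 0.5, -2.3]
finger_gap: 0.0318
grasp_force: 39.8
```

```bash
sed -i 's/(290,180,450,300),5/(310,240,430,330),6/; s/.2397,.0573/.2404,.0573/' look.py; cat >> look.py <<'E'
# nipple cloud in tool frame
for z in np.arange(.004,.05,.005):
    k=q[(abs(q[:,2]-z)<.0025)&(abs(q[:,0])<.03)&(abs(q[:,1])<.03)]
    if len(k)>2:print("nip",z.round(3),len(k),k[:,:2].min(0).round(4),k[:,:2].max(0).round(4),k[:,:2].mean(0).round(4))
E
python3 look.py n2.png
```

```text
tcp [0.5643 0.2346 0.0988] toolz [ 0.404  0.124 -0.907] err angle 0.03 F [-0.3  0.5 -2.3] gap 0.03175123030347622
-0.06 82 [-0.0119 -0.0286] [0.0176 0.0388]
-0.055 81 [-0.0143 -0.031 ] [0.0172 0.0389]
-0.05 67 [-0.0117 -0.0305] [0.0181 0.037 ]
-0.045 58 [-0.0132 -0.028 ] [0.0168 0.0309]
-0.04 52 [-0.0136 -0.0154] [0.0181 0.0272]
-0.035 46 [-0.0133 -0.0035] [0.0174 0.0246]
-0.03 52 [-0.0129 -0.0043] [0.0188 0.0214]
-0.025 51 [-0.0138 -0.0068] [0.0177 0.0225]
-0.02 49 [-0.0118 -0.0074] [0.018  0.0226]
-0.015 47 [-0.0143 -0.0062] [0.0173 0.0227]
-0.01 51 [-0.0141 -0.0044] [0.0189 0.021 ]
-0.005 46 [-0.0135 -0.0094] [0.0175 0.0216]
-0.0 15 [-0.0137 -0.0007] [0.0164 0.0187]
0.01 12 [-0.0053 -0.0008] [0.002  0.0081]
0.015 23 [-0.0059 -0.0009] [0.0073 0.0113]
0.02 25 [-0.0041 -0.002 ] [0.0103 0.013 ]
mouth out 0.0462 tool delta to axis [-0.0002  0.0011 -0.    ]
nip 0.009 9 [-0.0053 -0.0008] [0.002  0.0081] [-0.0014  0.0037]
nip 0.014 20 [-0.0059 -0.0008] [0.0073 0.0113] [0.001  0.0064]
nip 0.019 25 [-0.0054 -0.0018] [0.0086 0.013 ] [0.0018 0.0067]
nip 0.024 27 [-0.012  -0.0055] [0.0103 0.014 ] [0.0028 0.0061]
nip 0.029 42 [-0.0154 -0.0092] [0.015  0.0206] [0.0021 0.0088]
nip 0.034 71 [-0.0173 -0.0102] [0.0165 0.0205] [0.0029 0.0086]
nip 0.039 35 [-0.0132 -0.0048] [0.0155 0.0229] [0.0052 0.0124]
nip 0.044 252 [-0.0297 -0.0299] [0.0298 0.0298] [0.0062 0.007 ]
nip 0.049 34 [-0.0291 -0.0277] [0.0299 0.0296] [0.0102 0.004 ]
```

View pics/n2.png

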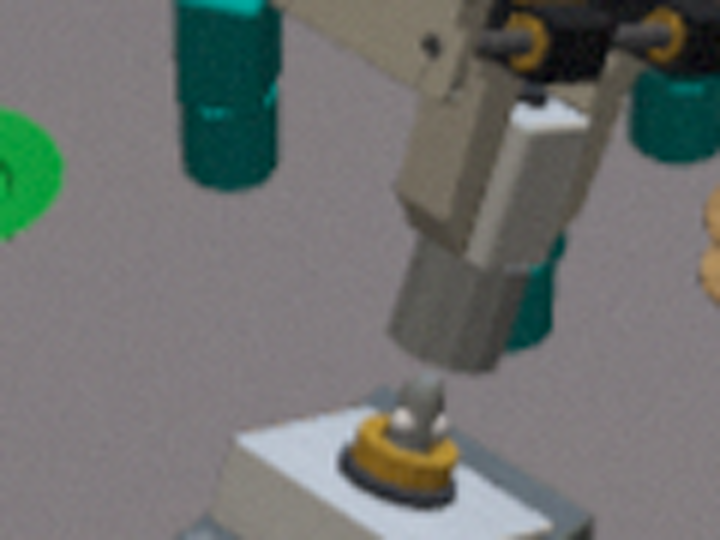

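The coupler (mouth around (443,350)) sits about 2.5 mm to the right of the nipple's axis (tip (428,380), sleeve centre (405,455)). The clouds say the same, so I'll correct tool x by -2.3 mm and y by +1 mm, then press on in stages.

>>> step_arm --deltas "0 0 0 -0.0012 0.0005 0 -1;0 0 0 -0.0011 0.0005 0 -1;0 0 0 0 0 0.004 -1;0 0 0 0 0 0.004 -1;0 0 0 0 0 0.004 -1;0 0 0 0 0 0.003 -1;0 0 0 0 0 0.003 -1;0 0 0 0 0 0 -1;0 0 0 0 0 0 -1;0 0 0 0 0 0 -1" --force 55

```text
time_s: 19.6
eef_pos: [0.5733, 0.2348, 0.083]
tool_rot: [2.706, -0.032, 1.8]
contact_force: [0.2, -0.3, -2.2]
finger_gap: 0.0314
grasp_force: 54.7
```

>>> step_arm --deltas "0 0 0 0 0 0.003 -1;0 0 0 0 0 0.003 -1;0 0 0 0 0 0.003 -1;0 0 0 0 0 0.003 -1;0 0 0 0 0 0 -1;0 0 0 0 0 0 -1;0 0 0 0 0 0 -1"

```text
time_s: 20.3
eef_pos: [0.5776, 0.2367, 0.0717]
tool_rot: [2.707, -0.032, 1.801]
contact_force: [-3.8, 2.7, -1.3]
finger_gap: 0.0316
grasp_force: 54.7
```

>>> step_arm --deltas "0 0 0 0.001 0 0.001 -1;0 0 0 0 0 0.002 -1;0 0 0 0 0 0.002 -1;0 0 0 0 0 0 -1;0 0 0 0 0 0 -1"

```text
time_s: 20.8
eef_pos: [0.5798, 0.2375, 0.0672]
tool_rot: [2.707, -0.032, 1.8]
contact_force: [-1.7, 1.1, -4.9]
finger_gap: 0.0317
grasp_force: 54.7
```

>>> step_arm --deltas "0 0 0 0 0 0.002 -1;0 0 0 0 0 0.002 -1;0 0 0 0 0 0 -1;0 0 0 0 0 0 -1"

```text
time_s: 21.2
eef_pos: [0.5816, 0.238, 0.064]
tool_rot: [2.706, -0.032, 1.799]
contact_force: [-4.4, -1.0, 2.6]
finger_gap: 0.0317
grasp_force: 54.7
```

The snap has happened (the axial force dipped) and the sleeve spring is now loading. Pushing on.

>>> step_arm --deltas "0 0 0 0 0 0.0015 -1;0 0 0 0 0 0.0015 -1;0 0 0 0 0 0 -1;0 0 0 0 0 0 -1"

```text
time_s: 21.6
eef_pos: [0.5826, 0.2383, 0.0619]
tool_rot: [2.706, -0.031, 1.8]
contact_force: [-11.6, -3.6, 12.2]
finger_gap: 0.0316
grasp_force: 54.8
```

>>> step_arm --deltas "0 0 0 0 0 0.001 -1;0 0 0 0 0 0 -1;0 0 0 0 0 0 -1"

```text
time_s: 21.9
eef_pos: [0.5827, 0.2384, 0.0618]
tool_rot: [2.705, -0.031, 1.8]
contact_force: [-20.0, -6.1, 27.3]
finger_gap: 0.032
grasp_force: 54.8
```

The force rose sharply at the stop (about 35 N). I'll ease back to about 20 N and check.

>>> step_arm --deltas "0 0 0 0 0 -0.0009 -1;0 0 0 0 0 0 -1;0 0 0 0 0 0 -1;0 0 0 0 0 0 -1;0 0 0 0 0 0 -1"

```text
time_s: 22.4
eef_pos: [0.5826, 0.2383, 0.0619]
tool_rot: [2.706, -0.031, 1.8]
contact_force: [-12.9, -4.2, 15.0]
finger_gap: 0.0315
grasp_force: 54.8
```

```bash
python3 look.py n3.png | head -1
```

```text
tcp [0.5826 0.2383 0.0619] toolz [ 0.405  0.124 -0.906] err angle 0.07 F [-12.9  -4.2  15. ] gap 0.031471761802903446
```

View pics/n3.png

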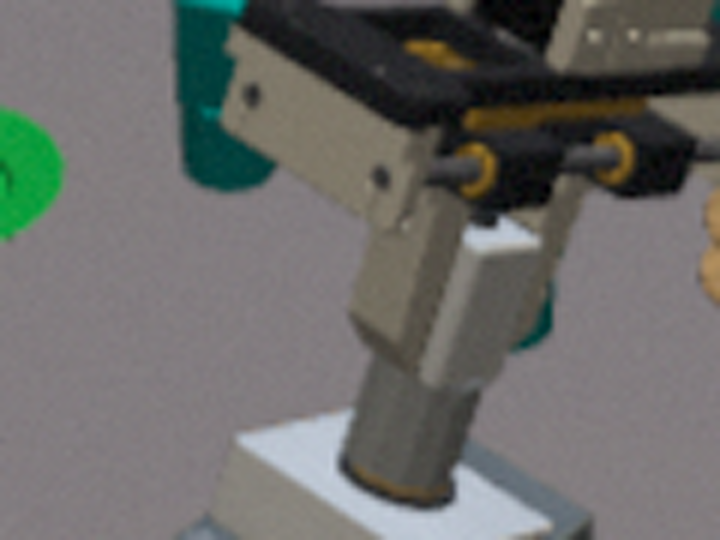

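The coupler is square over the nipple and the brass sleeve is almost hidden (around (400,490)). The push is about 21 N axially and steady, so I'm handing in.

```bash
python3 -c "
from plant import manip
print(manip.hand_in())"
```

```text
the job is handed in; nothing more can be done
None
```

I handed the job in with the knob turned to its stop and sprung back, and the cartridge snapped square onto the nipple, still gripped and held with the sleeve down under about 20 N; the hand-in returned no verdict.

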